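Clear the pile of desk pieces into their trays

TASK

Take the pile on the desk apart, one piece at a time from the top, and set every piece upright in the middle of its own place, flat on the felt inside the rim: the ring sculpture in the small square tray, the round paperweight in the round dish, the metal card tin in the middle-sized oblong tray and the wooden pen box in the long tray, the tin and the box lengthwise in theirs. Leave the vase and the potted plant standing where they are.

Things in the scene. Friction and masses are not known exactly. Their poses are not given: they have to be found in the camera images.
- pen_box: Closed dark-wood pen box, the bottom of the pile: 140 (its x) x 60 (its y) x 38 mm high, smooth flat sides, about 0.3 kg. It lies on the desk. Origin: centre of its underside; x along its length, z up.
- card_tin: Closed plain metal card tin, 58 (its x) x 46 (its y) x 34 mm high, about 0.2 kg. It stands on one end of the pen box (40 mm from the box's middle, either end), its long side within about 6 degrees of the box's, and carries the sculpture. Origin: centre of its underside; x along its long side, z up.
- paperweight: Round marble paperweight, a disc 48 mm in diameter and 30 mm high, about 0.16 kg, standing on the other end of the pen box. Origin: centre of its underside; z up.
- sculpture: Small sculpture, top of the pile, on the card tin: square marble block 36 x 36 x 28 mm high, on it an upright brass ring, 41 mm across, 7 mm thick, in the block's x-z plane (overhangs 2 mm at +x and -x; its top 67 mm above the underside). Grip the block's y faces, a finger each side of the ring. About 0.16 kg. Origin: centre of its underside; z up.
- long_tray: Fixed to the desk, turned up to 15 degrees. Dark wood, grey felt floor; floor 4 mm above the desk, rim 4 mm wide and 3 mm higher than the floor (7 mm above the desk). Origin: centre of its underside, on the desk; z up. The largest, rectangular: inside 156 (its x) x 76 (its y) mm. The pen box's place.
- oblong_tray: Fixed to the desk, turned up to 15 degrees. Dark wood, grey felt floor; floor 4 mm above the desk, rim 4 mm wide and 3 mm higher than the floor (7 mm above the desk). Origin: centre of its underside, on the desk; z up. The middle-sized, rectangular: inside 76 (its x) x 64 (its y) mm. The card tin's place.
- square_tray: Fixed to the desk, turned up to 15 degrees. Dark wood, grey felt floor; floor 4 mm above the desk, rim 4 mm wide and 3 mm higher than the floor (7 mm above the desk). Origin: centre of its underside, on the desk; z up. The smallest, square: inside 54 x 54 mm. The sculpture's place.
- round_dish: Fixed to the desk, turned up to 15 degrees. Dark wood, grey felt floor; floor 4 mm above the desk, rim 4 mm wide and 3 mm higher than the floor (7 mm above the desk). Origin: centre of its underside, on the desk; z up. The only round one: inside diameter 68 mm. The paperweight's place.
- vase: Loose slim white ceramic bud vase, 110 mm high, 52 mm across at its widest, standing upright on the desk among the things. Not to be moved. Origin: centre of its underside; z up.
- plant: Loose small potted succulent, white pot 52 mm across and 50 mm high, leaves to about 90 mm, standing on the desk among the things. Not to be moved. Origin: centre of its underside; z up.

How it is judged:
By the outcome, as a careful person would: the job done as asked, in the order asked, and still so for the second after the job is handed in, with the robot touching nothing.
It also fails if it takes over 120 s, if anything falls off the work surface, if the arm or the gripper's body presses on something with over 40 N, if the wrist force passes 120 N, or if a joint passes its speed limit or range.

ROBOT

A 6-joint arm with a two-finger parallel gripper is mounted at the origin on the work surface. World frame = base frame: x ahead of the robot, y to its left, z up, the work surface at z = 0. Lengths are in m, angles in rad, forces in N, time in s.
With the tool pointing down it reaches from about 0.375 to 0.975 m from the base axis. Payload 3.8 kg.
Tool frame: the origin (TCP) lies on the mounting face of the last link; the fingertips stand 173 mm ahead of it and the grasp point (between the pads) lies 155 mm ahead of it; z points along the fingers, y is the line along which they close (so a half turn about z gives the same grasp; the last joint's range is limited). The gripper opens to 85 mm and grips with 20 to 120 N. Pads are 22 mm wide; open, the fingers measure 114 mm over their backs; the gripper's body (76 mm by 85 mm) begins 54 mm behind the grasp point. The pads swing forward as they close: fully open they stand 13 mm farther back than shut.
Start: joints at [-1.344, 0.264, 1.604, -0, 1.274, -0.037], TCP at [0.176, -0.652, 0.405] pointing down, gripper open.
Joint ranges: [-2.63, 2.63], [-0.94, 2.18], [0.31, 2.57], [-1.31, 4.45], [0, 2.66], [-2.55, 2.55]. Speed limits (rad/s): [2.57, 2.57, 3.14, 3.14, 3.14, 3.14].

INTERFACE

Orientations are given as a rotation vector (axis times angle).
In Python, from workcell import bot gives the robot as it stands.
- The arm moves only by the tool drive_tool, never from a script. Its argument "increments" is a list of rows, each an object with "delta_pos": the shift along the tool's x, y, z in mm, a list of three; "turn": the turn about the tool's z in rad; "jaw": the opening, from -1 (shut) to 1 (fully open). A call has 1 to 8 rows; each row shifts and turns the commanded pose from where the row before left it, along the tool's axes as they then stand; what a row does not reach is not made up. A row lasts 1/12 s, in which the tool goes at most 41.7 mm and 7.16 degrees, less where a joint would pass 70% of its speed; a pose out of reach is approached as far as the arm can. A call is refused whole if a number of a shift passes 41.7 or a number of a turn 0.125, either way. A call with a gripper value outside its range is refused whole. The fingers move at their own pace and stop on an object; "grip_force" is the grip in N (left out, the last holds). Time passes only in rows, so rows that do not move let the fingers close. It gives the time, the measured TCP pose, the force, the opening and the grip force at its end, in the units of the state.
- bot.read_state(): the state, without advancing time (a new reading comes with each control period).
- bot.read_camera(name): name is "scene" or "top" or "wrist"; returns a dict with "pixels" (420x560x3 uint8, red, green, blue), "fovy" (degrees; the focal length in pixels is half the picture's height over the tangent of half this angle, whatever the lens; pixels are square), "cx", "cy" (the principal point, pixels), "camera_from_world" (4x4, takes a point from world to camera coordinates); the wrist camera has in their place "hand_eye" (4x4, takes a point from camera to tool coordinates, whose origin is the TCP and whose axes are the flange's). Camera axes: x right, y down, z forward; pixel columns grow to the right and rows downward; lengths in m; the calibration is good to about 2 mm. The wrist camera is an equidistant fisheye: a pixel r from the principal point sees the ray r / f radians off the axis. A picture is of the moment at which its call begins: read the wrist's pose just before it. There is no depth.
- bot.finish_job(): hands the job in; it is judged then, once.
The state is a dict: "time": time; "q": joint angles; "joint_vel": joint speeds; "joint_torque": joint torques, N m; "tool_pos": TCP position; "tcp_rot": TCP orientation; "wrist_force": force on the tool from outside, world axes, zero at the start; "torque": the same for the moment, N m; "width": opening from 0.0 (shut) to 1.0 (fully open); "grip_force": force on a finger pad.
Only numpy, scipy, OpenCV 4.12 (cv2) and the standard library are available. Lean on these libraries where they do the work, as an engineer would, in place of code of your own. Each camera call takes 0.05 s, during which the arm holds its last target. There are 200 camera calls.

## Working session

There is one attempt and no reset: what is moved stays moved. The work goes in short steps, Python scripts to look and compute and a tool call to move; the robot and the scene stay as the last step left them, time stands still between calls to the robot, and variables do not carry over. Pictures are saved under pics/ and viewed, at most 17 in all, crops included, and the job is handed in when it is done.

Besides the shell and the picture viewer there is one more tool, called by a JSON object that holds its "fn" and its "kwargs". drive_tool: Moves the arm, as the interface text tells. Its arguments: {"type":"object","properties":{"increments":{"type":"array"},"grip_force":{"type":"number"}},"required":["increments"]}

```bash
mkdir -p pics
python3 - <<'E'
from workcell import bot
import cv2,pickle
s=bot.read_state();print(s)
for n in("scene","top"):
    c=bot.read_camera(n);pickle.dump(c,open(n+'.pkl','wb'))
    cv2.imwrite(f'pics/{n}0.png',cv2.resize(c['pixels'][:,:,::-1],(800,600),interpolation=cv2.INTER_CUBIC))
    print({k:v for k,v in c.items() if k!='pixels'})
E
```

```text
{'time': 0.0, 'q': array([-1.34385374e+00,  2.64743564e-01,  1.60538688e+00,  1.57891096e-05,
        1.27369430e+00, -3.68795662e-02]), 'joint_vel': array([ 9.46328151e-04,  2.73125751e-05, -6.82149764e-04,  1.27492861e-03,
        2.38824499e-04,  7.10822856e-04]), 'joint_torque': array([-1.30123917e-03, -5.15110588e+01, -3.67314863e+01, -3.21038951e-04,
        1.28707982e-02, -1.31652530e-05]), 'tool_pos': array([ 0.17595695, -0.65130163,  0.4033611 ]), 'tcp_rot': array([-3.11209638e+00, -4.12910422e-01,  3.08876410e-04]), 'wrist_force': array([-0.00754564, -0.03512054,  0.4002744 ]), 'torque': array([-0.01845771, -0.02297262, -0.04320713]), 'grip_force': 0.0, 'width': 1.0011463043247768}
{'fovy': 55.61265824786839, 'cx': 281.4892655807291, 'cy': 215.96908445514248, 'camera_from_world': array([[-0.82316683,  0.56758235,  0.01570485,  0.40234317],
       [ 0.30402248,  0.4639478 , -0.83205935, -0.10148141],
       [-0.47954844, -0.68014903, -0.55446424,  1.11789913],
       [ 0.        ,  0.        ,  0.        ,  1.        ]])}
{'fovy': 49.45215394287359, 'cx': 286.1998726983314, 'cy': 214.35056669612217, 'camera_from_world': array([[ 0.02538245, -0.99942087, -0.02266383, -0.00541565],
       [-0.9899959 , -0.02198252, -0.13937322,  0.52668679],
       [ 0.13879429,  0.02597473, -0.98998053,  1.13696105],
       [ 0.        ,  0.        ,  0.        ,  1.        ]])}
```

View pics/top0.png

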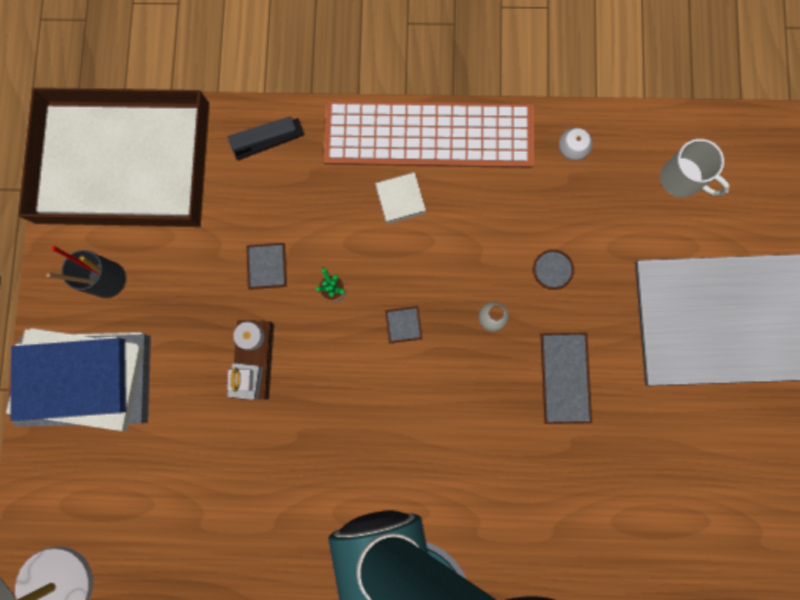

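View pics/scene0.png

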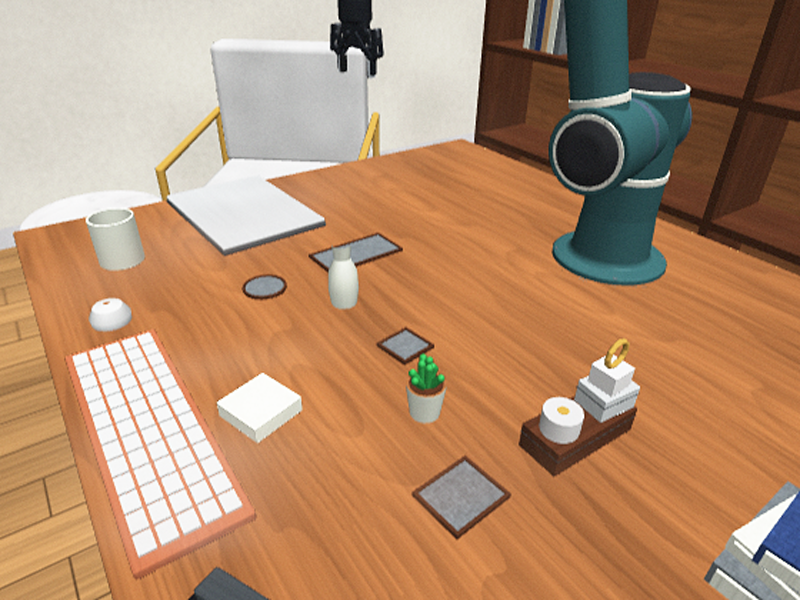

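The top view shows the pile at about (250,360), the oblong tray (267,265), square tray (404,324), dish (553,269), long tray (567,378), vase (493,317) and plant (331,286). I'll segment the felt for the trays and crop the pile.

```bash
cat > h.py <<'E'
import numpy as np,cv2,pickle
from scipy.spatial.transform import Rotation as R
def ray(c,uv,z):
    f=210/np.tan(np.radians(c['fovy'])/2); uv=np.atleast_2d(np.float64(uv))
    d=np.c_[(uv[:,0]-c['cx'])/f,(uv[:,1]-c['cy'])/f,np.ones(len(uv))]
    T=c['camera_from_world']; o=-T[:3,:3].T@T[:3,3]; d=d@T[:3,:3]
    return (o+d*((z-o[2])/d[:,2])[:,None])[:,:2]
E
python3 - <<'E'
from h import *
c=pickle.load(open('top.pkl','rb'));p=c['pixels']
hsv=cv2.cvtColor(p,cv2.COLOR_RGB2HSV)
m=((hsv[...,1]<60)&(hsv[...,2]>60)&(hsv[...,2]<150)).astype(np.uint8)
n,l,st,ce=cv2.connectedComponentsWithStats(m)
for i in range(1,n):
    if st[i,4]<200 or not(150<ce[i][0]<430 and 150<ce[i][1]<310):continue
    cn=max(cv2.findContours((l==i).astype(np.uint8),0,1)[0],key=len).reshape(-1,2)
    w=ray(c,cn,0.004)*1000
    r=cv2.minAreaRect(w.astype(np.float32))
    print(ce[i].round(1),st[i,4],'rect',np.round(r[0],1),np.round(r[1],1),round(r[2],1),'mean',ray(c,ce[i],.004)[0]*1000)
a=cv2.resize(p[215:290,155:200],None,fx=8,fy=8,interpolation=cv2.INTER_CUBIC)
s=pickle.load(open('scene.pkl','rb'))['pixels'][230:335,355:455]
b=cv2.resize(s,(440,462),interpolation=cv2.INTER_CUBIC)
o=np.zeros((600,800,3),np.uint8);o[:,:360]=a;o[:462,360:]=b
cv2.imwrite('pics/pile.png',o[...,::-1])
E
```

```text
[185.9 185.6] 672 rect [603.2 279.4] [76.7 64.6] 5.6 mean [603.08988622 279.28845161]
[387.1 188.1] 500 rect [ 607.9 -257.8] [63.5 65.2] 89.9 mean [ 607.58882817 -258.00148307]
[282.  226.7] 427 rect [498.1  18.4] [54. 55.] 8.5 mean [498.11333144  18.21093077]
[395.9 264.3] 1805 rect [ 408.1 -279.4] [155.5  76.7] 2.5 mean [ 406.89206948 -279.69105721]
```

View pics/pile.png

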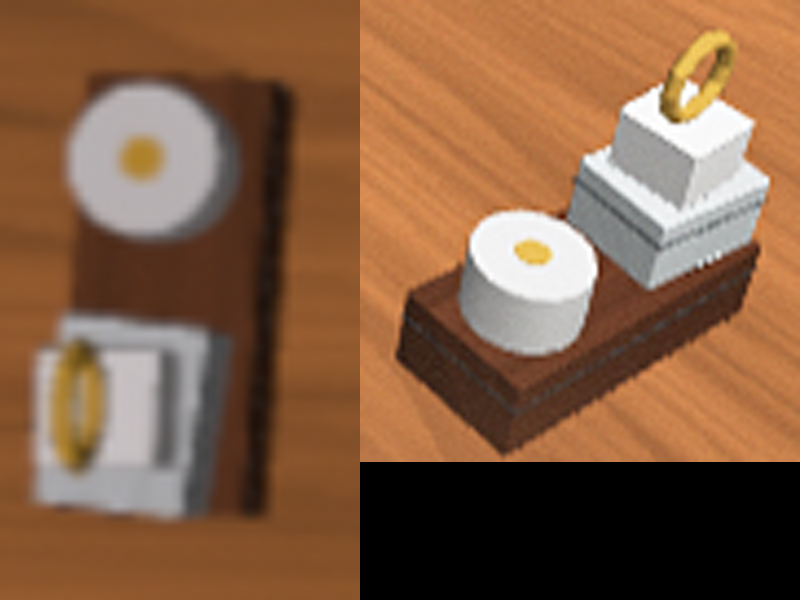

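The crop shows, in the top view, the paperweight's centre at (142,158), the tin's top corners at (60,316), (212,326), (183,517) and (35,503), the sculpture block's top at (37,347) to (160,349) and (157,466), and the box's right top edge from (270,82) to (243,515).

Run:
```python
from h import *
c=pickle.load(open('top.pkl','rb'))
P=lambda l,z:ray(c,(np.float64(l)+.5)/8-.5+[155,215],z)*1000
def show(n,w):
    print(n,w.round(1).tolist(),'mean',w.mean(0).round(1))
    d=np.diff(np.r_[w,w[:1]],axis=0);print('  len',np.hypot(*d.T).round(1),'ang',np.degrees(np.arctan2(d[:,1],d[:,0])).round(1))
show('pw',P([[142,158.5]],.068))
show('tin',P([[60,316],[212,326],[183,517],[35,503]],.072))
show('sc',P([[37,347],[160,349],[157,466],[35,465]],.100))
show('boxR',P([[92,75],[270,82],[243,515]],.038))
show('plant',ray(c,[[331/1.4286,284/1.4286]],.07)*1000)
show('vase',ray(c,[[497/1.4286,312/1.4286]],.11)*1000)
```

```text
pw [[465.4, 290.2]] mean [465.4 290.2]
  len [0.] ang [0.]
tin [[415.4, 311.7], [413.5, 264.1], [354.8, 269.7], [357.9, 315.8]] mean [385.4 290.3]
  len [47.6 59.  46.2 57.7] ang [-92.3 174.6  86.2  -4.1]
sc [[404.6, 309.7], [405.0, 272.3], [369.9, 271.2], [369.3, 308.1]] mean [387.2 290.3]
  len [37.4 35.  36.9 35.4] ang [ -89.5 -178.1   91.     2.7]
boxR [[494.7, 316.3], [493.7, 258.5], [355.6, 259.5]] mean [448.  278.1]
  len [ 57.8 138.1 150.2] ang [-91.  179.6  22.2]
plant [[558.5, 144.6]] mean [558.5 144.6]
  len [0.] ang [0.]
vase [[509.9, -143.2]] mean [ 509.9 -143.2]
  len [0.] ang [0.]
```

{"fn": "drive_tool", "kwargs": {"increments": [{"delta_pos": [0, 0, 0], "turn": 0.088, "jaw": 1}, {"delta_pos": [0, 0, 0], "turn": 0.088, "jaw": 1}, {"delta_pos": [0, 0, 0], "turn": 0.088, "jaw": 1}, {"delta_pos": [22, -29, 0], "turn": 0, "jaw": 1}, {"delta_pos": [22, -29, 0], "turn": 0, "jaw": 1}, {"delta_pos": [22, -29, 0], "turn": 0, "jaw": 1}, {"delta_pos": [22, -29, 0], "turn": 0, "jaw": 1}], "grip_force": 40}}

```text
time: 0.68
tool_pos: [0.2644, -0.5343, 0.4039]
tcp_rot: [-3.14, 0.002, 0.001]
wrist_force: [0.5, 0.1, -0.0]
width: 0.999
grip_force: 0.0
```

{"fn": "drive_tool", "kwargs": {"increments": [{"delta_pos": [22, -29, 0], "turn": 0, "jaw": 1}, {"delta_pos": [22, -29, 0], "turn": 0, "jaw": 1}, {"delta_pos": [22, -29, 0], "turn": 0, "jaw": 1}, {"delta_pos": [22, -29, 0], "turn": 0, "jaw": 1}, {"delta_pos": [22, -29, 0], "turn": 0, "jaw": 1}, {"delta_pos": [22, -29, 0], "turn": 0, "jaw": 1}, {"delta_pos": [22, -29, 0], "turn": 0, "jaw": 1}, {"delta_pos": [22, -29, 0], "turn": 0, "jaw": 1}]}}

```text
time: 1.35
tool_pos: [0.4406, -0.302, 0.4043]
tcp_rot: [-3.141, 0.001, 0.001]
wrist_force: [0.8, -1.4, 0.3]
width: 0.997
grip_force: 0.0
```

{"fn": "drive_tool", "kwargs": {"increments": [{"delta_pos": [22, -29, 0], "turn": 0, "jaw": 1}, {"delta_pos": [22, -29, 0], "turn": 0, "jaw": 1}, {"delta_pos": [0, -37, 0], "turn": 0, "jaw": 1}, {"delta_pos": [0, -37, 0], "turn": 0, "jaw": 1}, {"delta_pos": [0, -37, 0], "turn": 0, "jaw": 1}, {"delta_pos": [0, -37, 0], "turn": 0, "jaw": 1}, {"delta_pos": [0, -37, 0], "turn": 0, "jaw": 1}, {"delta_pos": [0, -37, 0], "turn": 0, "jaw": 1}]}}

```text
time: 2.02
tool_pos: [0.4835, -0.022, 0.4043]
tcp_rot: [-3.142, 0.001, 0.001]
wrist_force: [0.8, -0.6, -1.1]
width: 0.999
grip_force: 0.0
```

{"fn": "drive_tool", "kwargs": {"increments": [{"delta_pos": [0, -37, 0], "turn": 0, "jaw": 1}, {"delta_pos": [0, -37, 0], "turn": 0, "jaw": 1}, {"delta_pos": [0, -37, 0], "turn": 0, "jaw": 1}, {"delta_pos": [0, -37, 0], "turn": 0, "jaw": 1}, {"delta_pos": [0, -37, 0], "turn": 0, "jaw": 1}, {"delta_pos": [0, -37, 0], "turn": 0, "jaw": 1}]}}

```text
time: 2.52
tool_pos: [0.4835, 0.2001, 0.4043]
tcp_rot: [3.141, 0.0, -0.001]
wrist_force: [0.3, -0.7, 0.9]
width: 1.0
grip_force: 0.0
```

{"fn": "drive_tool", "kwargs": {"increments": [{"delta_pos": [-24, -23, 0], "turn": 0, "jaw": 1}, {"delta_pos": [-24, -23, 0], "turn": 0, "jaw": 1}, {"delta_pos": [-24, -23, 0], "turn": 0, "jaw": 1}, {"delta_pos": [-24, -23, 0], "turn": 0, "jaw": 1}, {"delta_pos": [0, 0, 0], "turn": 0, "jaw": 1}, {"delta_pos": [0, 0, 0], "turn": 0, "jaw": 1}]}}

```text
time: 3.02
tool_pos: [0.3869, 0.2912, 0.4043]
tcp_rot: [3.141, 0.006, -0.001]
wrist_force: [0.1, -1.3, -0.6]
width: 0.998
grip_force: 0.0
```

```bash
cat >> h.py <<'E'
def grab(name):
    from workcell import bot
    s=bot.read_state();w=bot.read_camera('wrist');w['s']=s;pickle.dump(w,open(name+'.pkl','wb'));return w
def _pose(w):
    T=np.eye(4);T[:3,:3]=R.from_rotvec(w['s']['tcp_rot']).as_matrix();T[:3,3]=w['s']['tool_pos'];return T@w['hand_eye']
def wray(w,uv,z):   # wrist pixel -> world xy (mm) at height z (m)
    f=210/np.tan(np.radians(w['fovy'])/2);d=np.atleast_2d(np.float64(uv))-[w['cx'],w['cy']]
    r=np.hypot(*d.T);t=r/f;k=np.sin(t)/np.maximum(r,1e-9)
    T=_pose(w);v=np.c_[d*k[:,None],np.cos(t)]@T[:3,:3].T;o=T[:3,3]
    return (o+v*((z-o[2])/v[:,2])[:,None])[:,:2]*1000
def rect(w,x0,x1,y0,y1,z,s):  # top-down rectified picture at height z; s px per mm; x up, y left
    f=210/np.tan(np.radians(w['fovy'])/2);T=np.linalg.inv(_pose(w))
    X,Y=np.meshgrid(np.arange(x1,x0,-1/s),np.arange(y1,y0,-1/s),indexing='ij')
    p=np.c_[X.ravel()/1e3,Y.ravel()/1e3,np.full(X.size,z)]@T[:3,:3].T+T[:3,3]
    q=np.hypot(p[:,0],p[:,1]);r=f*np.arctan2(q,p[:,2])/np.maximum(q,1e-9)
    m=(p[:,:2]*r[:,None]+[w['cx'],w['cy']]).astype(np.float32).reshape(*X.shape,2)
    return cv2.remap(w['pixels'],m,None,cv2.INTER_CUBIC)
E
python3 - <<'E'
from h import *
w=grab('w1');print(w['s']['tool_pos'],w['s']['q'],w['hand_eye'],w['fovy'],w['cx'],w['cy'])
cv2.imwrite('pics/w1.png',cv2.resize(w['pixels'][...,::-1],(800,600),interpolation=cv2.INTER_CUBIC))
E
```

```text
[0.38691544 0.29120421 0.40429542] [ 5.93820893e-01 -1.02222539e-01  1.99878848e+00 -2.35566489e-04
  1.24565024e+00  2.16118754e+00] [[ 2.43936398e-04 -9.47793394e-01 -3.18884968e-01  8.14802609e-02]
 [ 9.99999893e-01  1.05784912e-04  4.50551598e-04 -1.22268847e-03]
 [-3.93296610e-04 -3.18885043e-01  9.47793318e-01  3.10528104e-02]
 [ 0.00000000e+00  0.00000000e+00  0.00000000e+00  1.00000000e+00]] 65.70646984690485 281.29696052971696 211.4250312654444
```

View pics/w1.png

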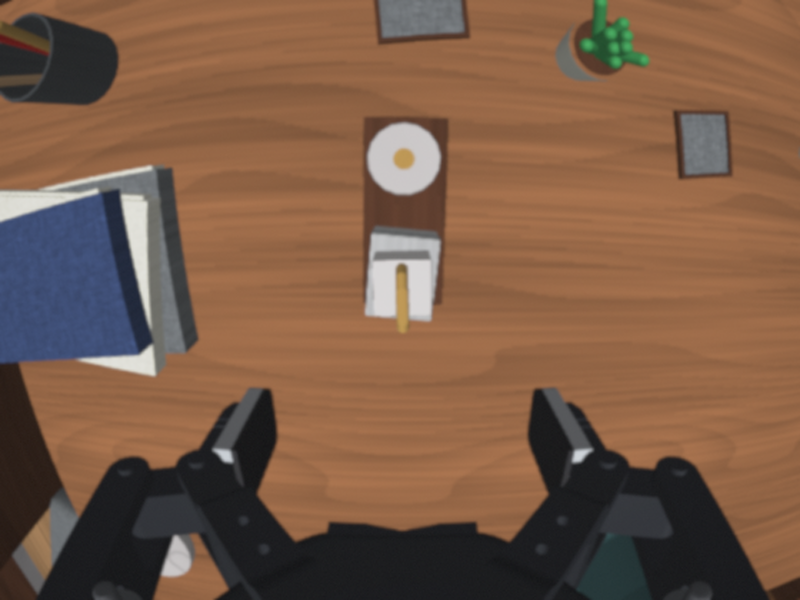

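The wrist view shows the paperweight's centre at (404,158), the block's top from (373,260) to (433,320), the ring's plane near x=402, and the box's far edge from (364,119) to (448,120).

Run:
```python
from h import *
w=pickle.load(open('w1.pkl','rb'))
im=np.vstack([np.hstack([rect(w,340,440,250,330,z,3.7) for z in(.1,.072)])[:300], np.hstack([rect(w,340,510,250,330,.038,3.7/2.1)]*1).repeat(1,0)[:300,:300] if 0 else np.zeros((1,592,3),np.uint8)])
a=rect(w,340,440,250,330,.1,4)[:,:320];b=rect(w,340,440,250,330,.072,4)[:,:320]
o=np.hstack([a,b]);print(o.shape);cv2.imwrite('pics/r1.png',o[...,::-1])
P=lambda l:np.float64(l)*.7-.15
print('pw',wray(w,P([[404,158]]),.068))
print('box far L,R',wray(w,P([[364,119],[448,120],[441,304]]),.038))
```

```text
Traceback (most recent call last):
ValueError: all the input array dimensions except for the concatenation axis must match exactly, but along dimension 1, the array at index 0 has size 594 and the array at index 1 has size 592
```

Run:
```python
from h import *
w=pickle.load(open('w1.pkl','rb'))
a=rect(w,340,440,250,330,.1,4);b=rect(w,340,440,250,330,.072,4)
o=np.hstack([a,b]);print(o.shape);cv2.imwrite('pics/r1.png',o[...,::-1])
P=lambda l:np.float64(l)*.7-.15
print('pw',wray(w,P([[404,158]]),.068))
print('box far L,R',wray(w,P([[364,119],[448,120],[441,304]]),.038))
```

```text
(400, 640, 3)
pw [[463.97808569 291.14711368]]
box far L,R [[491.90502001 319.35470737]
 [491.53642019 259.99586312]
 [354.14334613 262.20311977]]
```

View pics/r1.png

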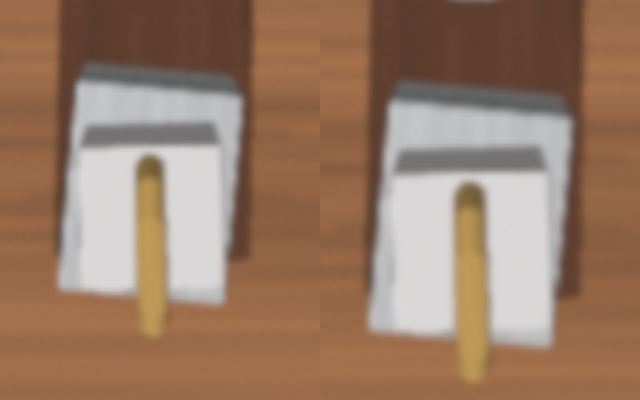

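{"fn": "drive_tool", "kwargs": {"increments": [{"delta_pos": [-0.6, 0, 36], "turn": -0.024, "jaw": 1}, {"delta_pos": [0, 0, 36], "turn": 0, "jaw": 1}, {"delta_pos": [0, 0, 36], "turn": 0, "jaw": 1}, {"delta_pos": [0, 0, 30], "turn": 0, "jaw": 1}, {"delta_pos": [0, 0, 16.3], "turn": 0, "jaw": 0.2}, {"delta_pos": [0, 0, 0], "turn": 0, "jaw": 0.2}, {"delta_pos": [0, 0, 0], "turn": 0, "jaw": 0.2}]}}

```text
time: 3.65
tool_pos: [0.3881, 0.2892, 0.2495]
tcp_rot: [3.14, 0.035, -0.003]
wrist_force: [-0.0, -0.0, 0.4]
width: 0.606
grip_force: 0.0
```

Run:
```python
from h import *
w=grab('w2');print(w['s']['tool_pos'],w['s']['tcp_rot'],w['s']['width'])
cv2.imwrite('pics/w2.png',cv2.resize(w['pixels'][...,::-1],(800,600),interpolation=cv2.INTER_CUBIC))
```

```text
[0.38806065 0.28919332 0.24945111] [ 3.13964399  0.03459072 -0.00343624] 0.6063236031531043
```

View pics/w2.png

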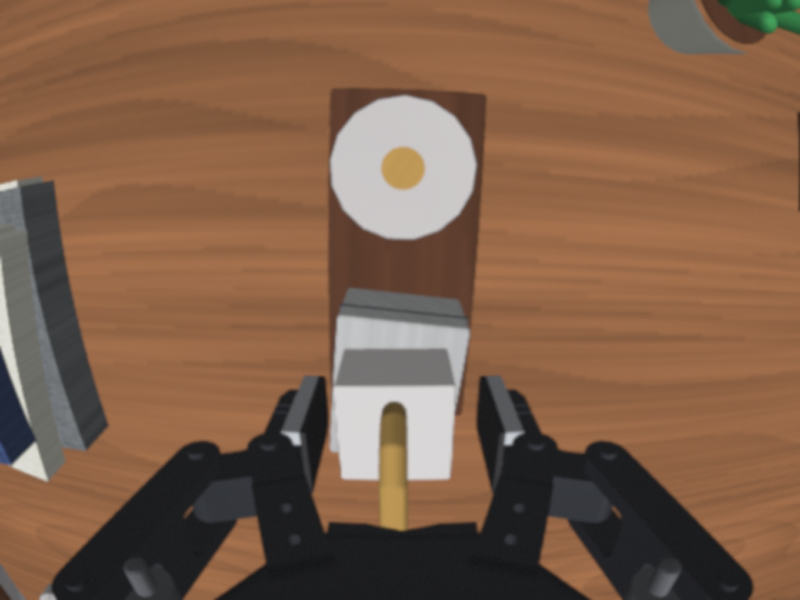

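The view shows the block at columns 335–455 between pads at 325 and 480, so it lies about 2.4 mm towards +y. I shift, then close.

{"fn": "drive_tool", "kwargs": {"increments": [{"delta_pos": [-1.5, -2.4, 0], "turn": 0, "jaw": 0.2}, {"delta_pos": [0, 0, 0], "turn": 0, "jaw": -1}, {"delta_pos": [0, 0, 0], "turn": 0, "jaw": -1}, {"delta_pos": [0, 0, 0], "turn": 0, "jaw": -1}, {"delta_pos": [0, 0, 0], "turn": 0, "jaw": -1}, {"delta_pos": [0, 0, 0], "turn": 0, "jaw": -1}], "grip_force": 40}}

```text
time: 4.2
tool_pos: [0.3871, 0.2933, 0.2526]
tcp_rot: [-3.139, -0.038, -0.006]
wrist_force: [0.4, -1.0, 6.1]
width: 0.413
grip_force: 42.0
```

{"fn": "drive_tool", "kwargs": {"increments": [{"delta_pos": [0, 0, -5], "turn": 0, "jaw": -1}, {"delta_pos": [0, 0, -20], "turn": 0, "jaw": -1}, {"delta_pos": [0, 0, -35], "turn": 0, "jaw": -1}, {"delta_pos": [0, 0, -35], "turn": 0, "jaw": -1}, {"delta_pos": [0, 0, -5], "turn": 0, "jaw": -1}]}}

```text
time: 4.62
tool_pos: [0.3877, 0.294, 0.3572]
tcp_rot: [-3.135, -0.038, -0.014]
wrist_force: [1.7, 0.8, -0.8]
width: 0.413
grip_force: 41.2
```

Closing pushed the tips onto the tin (6 N, TCP raised 3 mm), so the tips reach about 181 mm at this opening and the grip is too low for the rim. I'll check where it settles and look.

{"fn": "drive_tool", "kwargs": {"increments": [{"delta_pos": [0, 0, 0], "turn": 0, "jaw": -1}, {"delta_pos": [0, 0, 0], "turn": 0, "jaw": -1}, {"delta_pos": [0, 0, 0], "turn": 0, "jaw": -1}]}}

```text
time: 4.87
tool_pos: [0.3852, 0.2922, 0.3486]
tcp_rot: [3.14, 0.038, -0.004]
wrist_force: [0.1, 0.8, -1.9]
width: 0.414
grip_force: 41.2
```

Run:
```python
from h import *
w=grab('w3');print(w['s'])
from workcell import bot
c=bot.read_camera('scene');T=bot.read_camera('top')
a=cv2.resize(w['pixels'],(400,300));b=cv2.resize(c['pixels'][180:335,350:480],(400,477),interpolation=2)
o=np.zeros((600,800,3),np.uint8);o[:300,:400]=a;o[:477,400:]=b
d=rect(w,340,440,250,330,.072,3);o[300:600,:240]=d[:300,:240]
cv2.imwrite('pics/w3.png',o[...,::-1])
```

```text
{'time': 4.8667, 'q': array([ 5.97400997e-01, -5.74140041e-02,  2.06364412e+00,  5.31647520e-05,
        1.13864739e+00,  2.14423943e+00]), 'joint_vel': array([-0.00134365,  0.01123637,  0.01066499,  0.00061949,  0.00092165,
        0.00223253]), 'joint_torque': array([ 7.28706553e-03, -3.32184362e+01, -3.65454340e+01,  2.71055644e-03,
       -4.54956782e-02, -1.83869706e-04]), 'tool_pos': array([0.38518765, 0.29218027, 0.34856266]), 'tcp_rot': array([ 3.13958997,  0.03757569, -0.00434002]), 'wrist_force': array([ 0.14860321,  0.76419914, -1.87081693]), 'torque': array([-0.01976876, -0.06654286,  0.01901762]), 'grip_force': 41.167205572128296, 'width': 0.4143694826581355}
```

View pics/w3.png

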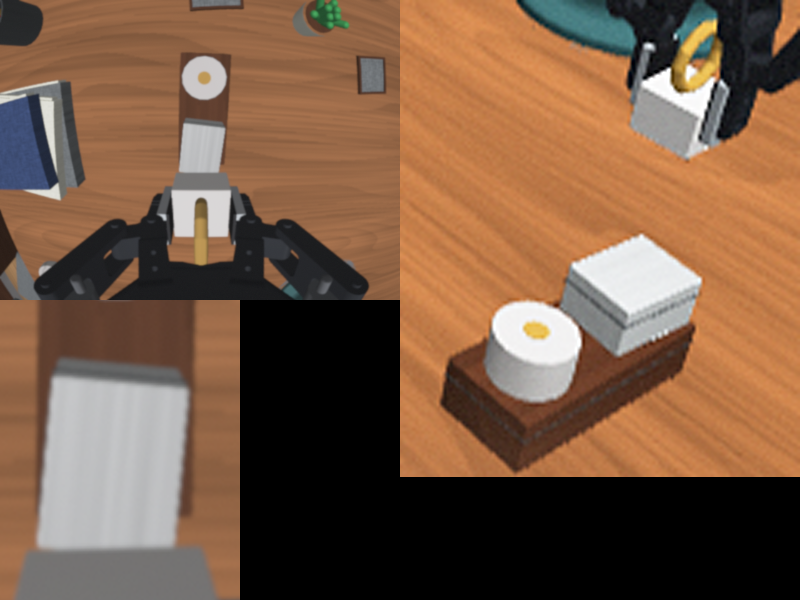

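The tin is unmoved (far corners still at x≈415.7 and 411.3), and the pad tips are level with the block's underside. I'll set it back down and regrip 8 mm higher.

{"fn": "drive_tool", "kwargs": {"increments": [{"delta_pos": [0, 0, 35], "turn": 0, "jaw": -1}, {"delta_pos": [0, 0, 35], "turn": 0, "jaw": -1}, {"delta_pos": [0, 0, 20], "turn": 0, "jaw": -1}, {"delta_pos": [0, 0, 6], "turn": 0, "jaw": -1}, {"delta_pos": [0, 0, 2], "turn": 0, "jaw": -1}, {"delta_pos": [0, 0, 0], "turn": 0, "jaw": -1}, {"delta_pos": [0, 0, 0], "turn": 0, "jaw": -1}, {"delta_pos": [0, 0, 0], "turn": 0, "jaw": -1}]}}

```text
time: 5.68
tool_pos: [0.3857, 0.2925, 0.2523]
tcp_rot: [3.14, 0.037, -0.002]
wrist_force: [-3.2, -0.8, 3.9]
width: 0.407
grip_force: 42.1
```

{"fn": "drive_tool", "kwargs": {"increments": [{"delta_pos": [0, 0, 0], "turn": 0, "jaw": 0.1}, {"delta_pos": [0, 0, 0], "turn": 0, "jaw": 0.1}, {"delta_pos": [0, 0, -4], "turn": 0, "jaw": 0.1}, {"delta_pos": [0, 0, -3], "turn": 0, "jaw": 0.1}, {"delta_pos": [0, 0, 0], "turn": 0, "jaw": 0.1}, {"delta_pos": [0, 0, 0], "turn": 0, "jaw": 0.1}, {"delta_pos": [0, 0, 0], "turn": 0, "jaw": 0.1}]}}

```text
time: 6.27
tool_pos: [0.3861, 0.2927, 0.2595]
tcp_rot: [-3.141, -0.037, -0.001]
wrist_force: [-0.2, 0.4, -0.9]
width: 0.549
grip_force: 0.0
```

{"fn": "drive_tool", "kwargs": {"increments": [{"delta_pos": [0, 0, 0], "turn": 0, "jaw": -1}, {"delta_pos": [0, 0, 0], "turn": 0, "jaw": -1}, {"delta_pos": [0, 0, 0], "turn": 0, "jaw": -1}, {"delta_pos": [0, 0, 0], "turn": 0, "jaw": -1}, {"delta_pos": [0, 0, 0], "turn": 0, "jaw": -1}]}}

```text
time: 6.68
tool_pos: [0.3862, 0.2927, 0.2596]
tcp_rot: [-3.141, -0.037, -0.001]
wrist_force: [-0.1, -0.8, 2.3]
width: 0.414
grip_force: 40.7
```

{"fn": "drive_tool", "kwargs": {"increments": [{"delta_pos": [0, 0, -6], "turn": 0, "jaw": -1}, {"delta_pos": [0, 0, -24], "turn": 0, "jaw": -1}, {"delta_pos": [0, 0, -30], "turn": 0, "jaw": -1}, {"delta_pos": [0, 0, -30], "turn": 0, "jaw": -1}, {"delta_pos": [13.2, 34.6, 0], "turn": 0, "jaw": -1}, {"delta_pos": [13.2, 34.6, 0], "turn": 0, "jaw": -1}, {"delta_pos": [13.2, 34.6, 0], "turn": 0, "jaw": -1}, {"delta_pos": [13.2, 34.6, 0], "turn": 0, "jaw": -1}]}}

```text
time: 7.35
tool_pos: [0.442, 0.1544, 0.3497]
tcp_rot: [-3.141, -0.04, -0.0]
wrist_force: [1.0, -0.2, -0.9]
width: 0.409
grip_force: 40.4
```

{"fn": "drive_tool", "kwargs": {"increments": [{"delta_pos": [13.2, 34.6, 0], "turn": 0, "jaw": -1}, {"delta_pos": [13.2, 34.6, 0], "turn": 0, "jaw": -1}, {"delta_pos": [13.2, 34.6, 0], "turn": 0, "jaw": -1}, {"delta_pos": [13.2, 34.6, 0], "turn": 0, "jaw": -1}, {"delta_pos": [0, 0, 0], "turn": -0.125, "jaw": -1}, {"delta_pos": [0, 0, 0], "turn": 0, "jaw": -1}, {"delta_pos": [0, 0, 0], "turn": 0, "jaw": -1}, {"delta_pos": [0, 0, 0], "turn": 0, "jaw": -1}]}}

```text
time: 8.02
tool_pos: [0.4977, 0.0191, 0.349]
tcp_rot: [-3.133, -0.23, 0.002]
wrist_force: [1.4, -0.6, -0.8]
width: 0.409
grip_force: 40.5
```

```bash
cat >> h.py <<'E'
def felt(w,z,near,area=250):  # felt rectangles seen by the wrist camera
    p=w['pixels'];hsv=cv2.cvtColor(p,cv2.COLOR_RGB2HSV)
    m=((hsv[...,1]<60)&(hsv[...,2]>60)&(hsv[...,2]<150)).astype(np.uint8)
    n,l,st,ce=cv2.connectedComponentsWithStats(m)
    for i in range(1,n):
        if st[i,4]<area:continue
        cn=max(cv2.findContours((l==i).astype(np.uint8),0,1)[0],key=len).reshape(-1,2)
        q=wray(w,cn,z)
        if np.hypot(*(q.mean(0)-near))>150:continue
        r=cv2.minAreaRect(q.astype(np.float32));print('px',ce[i].round(),'c',np.round(r[0],1),'size',np.round(r[1],1),'ang',round(r[2],1))
E
python3 - <<'E'
from h import *
w=grab('w4');print(w['s']['tool_pos'],w['s']['tcp_rot'],w['s']['width'])
felt(w,.004,[498,18])
cv2.imwrite('pics/w4.png',cv2.resize(w['pixels'][...,::-1],(800,600),interpolation=cv2.INTER_CUBIC))
E
```

```text
[0.49768357 0.01909331 0.34902341] [-3.13259439e+00 -2.30373794e-01  1.71682084e-03] 0.4093136474607518
px [174. 115.] c [557.6 136.9] size [39.6 16.2] ang 12.0
px [283. 189.] c [495.9  18.8] size [55.  55.7] ang 8.5
px [281. 248.] c [433.1  10.7] size [25.  83.4] ang 8.4
px [233. 291.] c [350.4  57.7] size [118.8  29.5] ang 5.3
px [330. 291.] c [367.2 -57.5] size [118.1  30.5] ang 8.9
```

View pics/w4.png

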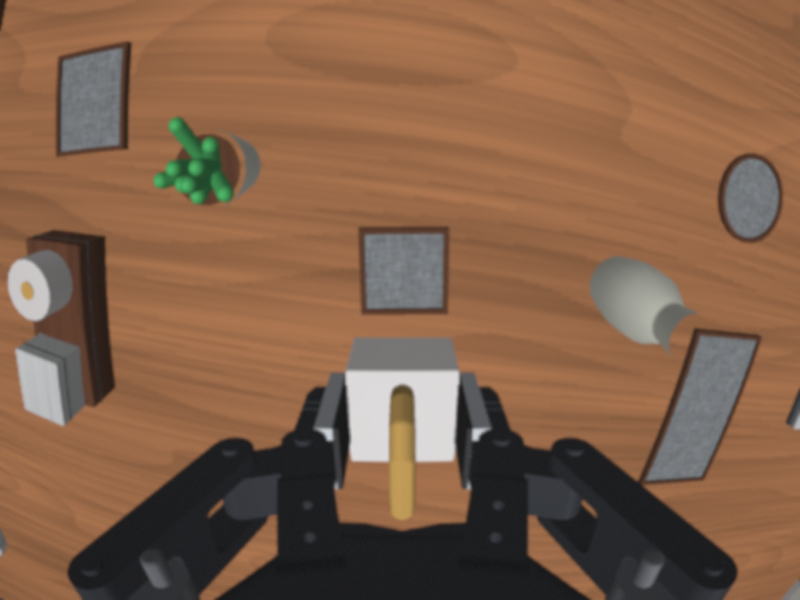

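The tray (360–448, 228–314) lies straight ahead of the held block (347–460, 371–461), square to it.

Run:
```python
from h import *
w=pickle.load(open('w4.pkl','rb'))
q=wray(w,np.float64([[347,371],[460,371],[456,461],[352,460]])*.7-.15,w['s']['tool_pos'][2]-.1876+.028);print(q,q.mean(0))
q=wray(w,np.float64([[364,233],[444,233],[446,310],[361,310]])*.7-.15,.004);print(q.mean(0))
```

```text
[[510.47995183  39.63357593]
 [515.62699284   4.84303328]
 [480.54137581  -1.04739236]
 [475.73666253  34.69628647]] [495.59624575  19.53137583]
[495.42454533  18.94500141]
```

{"fn": "drive_tool", "kwargs": {"increments": [{"delta_pos": [0, 0.6, 36], "turn": 0, "jaw": -1}, {"delta_pos": [0, 0, 36], "turn": 0, "jaw": -1}, {"delta_pos": [0, 0, 36], "turn": 0, "jaw": -1}, {"delta_pos": [0, 0, 26], "turn": 0, "jaw": -1}, {"delta_pos": [0, 0, 14], "turn": 0, "jaw": -1}, {"delta_pos": [0, 0, 6], "turn": 0, "jaw": -1}, {"delta_pos": [0, 0, 0], "turn": 0, "jaw": -1}, {"delta_pos": [0, 0, 0], "turn": 0, "jaw": -1}]}}

```text
time: 8.73
tool_pos: [0.4986, 0.0186, 0.196]
tcp_rot: [3.133, 0.235, 0.001]
wrist_force: [0.5, -0.2, -0.8]
width: 0.408
grip_force: 40.5
```

{"fn": "drive_tool", "kwargs": {"increments": [{"delta_pos": [0, 0, 2], "turn": 0, "jaw": -1}, {"delta_pos": [0, 0, 2], "turn": 0, "jaw": -1}, {"delta_pos": [0, 0, 0], "turn": 0, "jaw": -1}, {"delta_pos": [0, 0, 0], "turn": 0, "jaw": -1}]}}

```text
time: 9.07
tool_pos: [0.4986, 0.0179, 0.1921]
tcp_rot: [3.133, 0.233, 0.002]
wrist_force: [0.3, -1.0, -0.7]
width: 0.408
grip_force: 40.5
```

Not quite in contact; 1 mm more, then open and rise.

{"fn": "drive_tool", "kwargs": {"increments": [{"delta_pos": [0, 0, 1.2], "turn": 0, "jaw": -1}, {"delta_pos": [0, 0, 0], "turn": 0, "jaw": -1}, {"delta_pos": [0, 0, 0], "turn": 0, "jaw": -1}]}}

```text
time: 9.32
tool_pos: [0.4988, 0.0178, 0.1916]
tcp_rot: [3.133, 0.233, 0.002]
wrist_force: [-1.9, 0.0, 7.3]
width: 0.406
grip_force: 41.5
```

{"fn": "drive_tool", "kwargs": {"increments": [{"delta_pos": [0, 0, 0], "turn": 0, "jaw": -0.05}, {"delta_pos": [0, 0, 0], "turn": 0, "jaw": 0.2}, {"delta_pos": [0, 0, 0], "turn": 0, "jaw": 0.2}, {"delta_pos": [0, 0, -10], "turn": 0, "jaw": 0.2}, {"delta_pos": [0, 0, -30], "turn": 0, "jaw": 0.2}, {"delta_pos": [0, 0, -36], "turn": 0, "jaw": 0.2}, {"delta_pos": [0, 0, -36], "turn": 0, "jaw": 0.2}, {"delta_pos": [0, 0, -36], "turn": 0, "jaw": 0.2}]}}

```text
time: 9.98
tool_pos: [0.4978, 0.0179, 0.3401]
tcp_rot: [-3.133, -0.233, 0.001]
wrist_force: [1.2, 0.4, 0.4]
width: 0.599
grip_force: 0.0
```

{"fn": "drive_tool", "kwargs": {"increments": [{"delta_pos": [0, 0, -10], "turn": 0.12, "jaw": 0.6}, {"delta_pos": [0, 0, 0], "turn": 0.119, "jaw": 0.6}, {"delta_pos": [-17, -33, 0], "turn": 0, "jaw": 0.6}, {"delta_pos": [-17, -33, 0], "turn": 0, "jaw": 0.6}, {"delta_pos": [-17, -33, 0], "turn": 0, "jaw": 0.6}, {"delta_pos": [-17, -33, 0], "turn": 0, "jaw": 0.6}, {"delta_pos": [-17, -33, 0], "turn": 0, "jaw": 0.6}]}}

```text
time: 10.57
tool_pos: [0.4275, 0.191, 0.349]
tcp_rot: [-3.138, 0.143, -0.001]
wrist_force: [0.7, 0.4, 0.2]
width: 0.797
grip_force: 0.0
```

{"fn": "drive_tool", "kwargs": {"increments": [{"delta_pos": [-17, -33, 0], "turn": 0, "jaw": 0.6}, {"delta_pos": [-17, -33, 0], "turn": 0, "jaw": 0.6}, {"delta_pos": [-17, -33, 20], "turn": 0, "jaw": 0.6}, {"delta_pos": [0, 0, 30], "turn": 0, "jaw": 0.6}, {"delta_pos": [0, 0, 0], "turn": 0, "jaw": 0.6}, {"delta_pos": [0, 0, 0], "turn": 0, "jaw": 0.6}, {"delta_pos": [0, 0, 0], "turn": 0, "jaw": 0.6}]}}

```text
time: 11.15
tool_pos: [0.3872, 0.2923, 0.2994]
tcp_rot: [-3.138, 0.142, -0.001]
wrist_force: [0.8, 0.4, 1.1]
width: 0.803
grip_force: 0.0
```

Run:
```python
from h import *
w=grab('w5');print(w['s']['tool_pos'],w['s']['tcp_rot'],w['s']['width'])
cv2.imwrite('pics/w5.png',cv2.resize(w['pixels'][...,::-1],(800,600),interpolation=cv2.INTER_CUBIC))
```

```text
[0.38719382 0.29234206 0.29938805] [-3.13832597e+00  1.42492500e-01 -7.50219740e-04] 0.8026089637735804
```

View pics/w5.png

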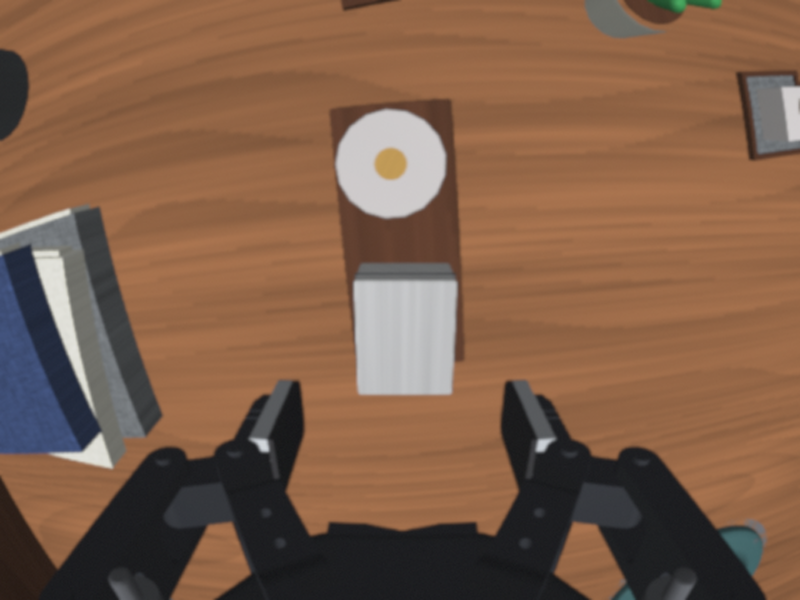

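The tin's top corners are at (354,280), (457,280), (451,395) and (359,395), square to the tool. The paperweight's centre is at (391,164) and the box's far corners are at (331,109) and (451,99).

Run:
```python
from h import *
w=pickle.load(open('w5.pkl','rb'));P=lambda l:np.float64(l)*.7-.15
q=wray(w,P([[354,280],[457,280],[451,395],[359,395]]),.072);print(q,q.mean(0))
print(wray(w,P([[391,164]]),.068))
print(wray(w,P([[331,109],[451,99],[463,360]]),.038))
```

```text
[[414.87249203 312.18844602]
 [410.77339821 266.95140525]
 [353.05403757 272.60481259]
 [357.15406822 317.18898657]] [383.96349901 292.23341261]
[[463.49845559 291.2280661 ]]
[[493.3551331  318.55755726]
 [492.70517951 260.00782912]
 [354.72868057 262.57451593]]
```

{"fn": "drive_tool", "kwargs": {"increments": [{"delta_pos": [-1, 0, 30], "turn": 0, "jaw": 0.6}, {"delta_pos": [0, 0, 28], "turn": 0, "jaw": 0.4}, {"delta_pos": [0, 0, 12], "turn": 0, "jaw": 0.4}, {"delta_pos": [0, 0, 4], "turn": 0, "jaw": 0.4}, {"delta_pos": [0, 0, 0], "turn": 0, "jaw": 0.4}, {"delta_pos": [0, 0, 0], "turn": 0, "jaw": 0.4}, {"delta_pos": [0, 0, 0], "turn": 0, "jaw": 0.4}]}}

```text
time: 11.78
tool_pos: [0.3871, 0.2931, 0.2264]
tcp_rot: [-3.136, 0.143, -0.005]
wrist_force: [0.0, 0.9, -0.2]
width: 0.699
grip_force: 0.0
```

{"fn": "drive_tool", "kwargs": {"increments": [{"delta_pos": [0, 0, 0], "turn": 0, "jaw": -1}, {"delta_pos": [0, 0, 0], "turn": 0, "jaw": -1}, {"delta_pos": [0, 0, 0], "turn": 0, "jaw": -1}, {"delta_pos": [0, 0, 0], "turn": 0, "jaw": -1}, {"delta_pos": [0, 0, 0], "turn": 0, "jaw": -1}, {"delta_pos": [0, 0, 0], "turn": 0, "jaw": -1}]}}

```text
time: 12.28
tool_pos: [0.3867, 0.2932, 0.2263]
tcp_rot: [-3.137, 0.141, -0.005]
wrist_force: [-0.2, -2.6, 6.8]
width: 0.529
grip_force: 42.9
```

{"fn": "drive_tool", "kwargs": {"increments": [{"delta_pos": [0, 0, -6], "turn": 0, "jaw": -1}, {"delta_pos": [0, 0, -24], "turn": 0, "jaw": -1}, {"delta_pos": [0, 0, -30], "turn": 0, "jaw": -1}, {"delta_pos": [0, 0, -30], "turn": 0, "jaw": -1}, {"delta_pos": [0, 0, 0], "turn": -0.094, "jaw": -1}, {"delta_pos": [0, 0, 0], "turn": -0.094, "jaw": -1}, {"delta_pos": [35.7, 5.7, 0], "turn": 0, "jaw": -1}, {"delta_pos": [35.7, 5.7, 0], "turn": 0, "jaw": -1}]}}

```text
time: 12.95
tool_pos: [0.4569, 0.2884, 0.3146]
tcp_rot: [-3.137, -0.158, 0.001]
wrist_force: [0.9, 0.9, -2.1]
width: 0.534
grip_force: 41.9
```

{"fn": "drive_tool", "kwargs": {"increments": [{"delta_pos": [35.7, 5.7, 0], "turn": 0, "jaw": -1}, {"delta_pos": [35.7, 5.7, 0], "turn": 0, "jaw": -1}, {"delta_pos": [35.7, 5.7, 0], "turn": 0, "jaw": -1}, {"delta_pos": [35.7, 5.7, 0], "turn": 0, "jaw": -1}, {"delta_pos": [0, 0, 0], "turn": 0, "jaw": -1}, {"delta_pos": [0, 0, 0], "turn": 0, "jaw": -1}, {"delta_pos": [0, 0, 0], "turn": 0, "jaw": -1}]}}

```text
time: 13.53
tool_pos: [0.6018, 0.2794, 0.3137]
tcp_rot: [3.137, 0.153, -0.004]
wrist_force: [-0.1, 0.9, -2.1]
width: 0.532
grip_force: 41.9
```

Run:
```python
from h import *
w=grab('w6');print(w['s']['tool_pos'],w['s']['tcp_rot'],w['s']['width'])
felt(w,.004,[603,280])
cv2.imwrite('pics/w6.png',cv2.resize(w['pixels'][...,::-1],(800,600),interpolation=cv2.INTER_CUBIC))
```

```text
[0.60179341 0.27944459 0.31366787] [ 3.13745224  0.15288095 -0.00361492] 0.5318347506225393
px [282. 202.] c [598.4 278.5] size [ 82.1 100.4] ang 4.4
px [405. 252.] c [556.  150.5] size [38.9 51.1] ang 49.0
px [222. 300.] c [459.7 328.5] size [144.1  31.2] ang 9.8
px [342. 290.] c [491.9 204.4] size [104.3  29.1] ang 6.5
```

View pics/w6.png

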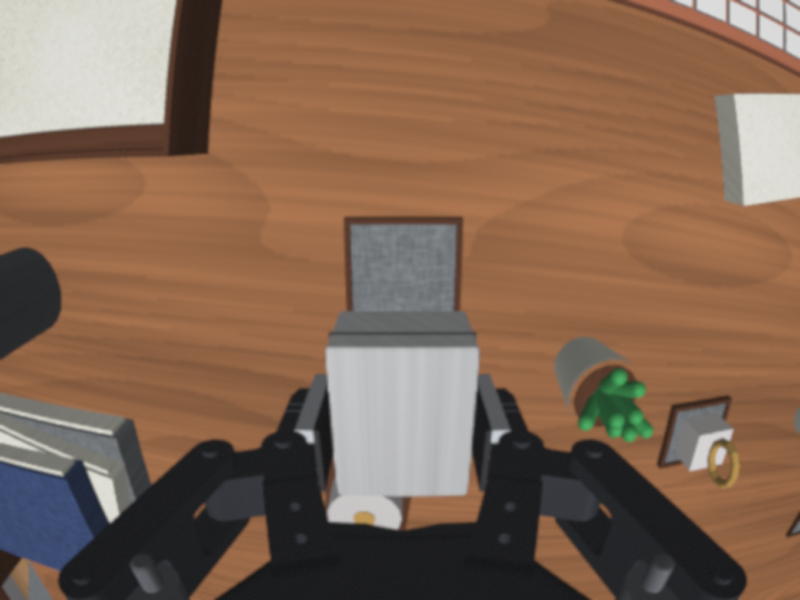

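The tin's top is at (327,347)–(469,495). The tray's felt has its far corners at (349,222) and (458,222), and its near part is hidden.

Run:
```python
from h import *
w=pickle.load(open('w6.pkl','rb'));P=lambda l:np.float64(l)*.7-.15
q=wray(w,P([[327,347],[478,347],[469,495],[335,495]]),.1594);print(q,q.mean(0))
f=wray(w,P([[349.5,222.5],[458.5,222.5],[456,311],[352,311]]),.004);print(f)
a=np.radians(5.6);print(f[:2].mean(0)-38*np.array([np.cos(a),np.sin(a)]))
```

```text
[[625.4058151  304.98158953]
 [629.69778382 260.995912  ]
 [572.26494651 254.02368516]
 [567.69119889 300.98390626]] [598.76493608 280.24627324]
[[636.56844579 315.91702496]
 [643.03542039 250.14431458]
 [586.34385502 244.30710944]
 [579.87839588 310.52045131]]
[601.98329189 279.32251958]
```

{"fn": "drive_tool", "kwargs": {"increments": [{"delta_pos": [2.7, 0.9, 30], "turn": 0, "jaw": -1}, {"delta_pos": [0, 0, 36], "turn": 0, "jaw": -1}, {"delta_pos": [0, 0, 30], "turn": 0, "jaw": -1}, {"delta_pos": [0, 0, 15], "turn": 0, "jaw": -1}, {"delta_pos": [0, 0, 6], "turn": 0, "jaw": -1}, {"delta_pos": [0, 0, 0], "turn": 0, "jaw": -1}, {"delta_pos": [0, 0, 0], "turn": 0, "jaw": -1}, {"delta_pos": [0, 0, 0], "turn": 0, "jaw": -1}]}}

```text
time: 14.25
tool_pos: [0.6062, 0.2797, 0.2001]
tcp_rot: [-3.136, -0.154, -0.007]
wrist_force: [1.0, 0.2, -1.5]
width: 0.528
grip_force: 41.9
```

{"fn": "drive_tool", "kwargs": {"increments": [{"delta_pos": [0, 0, 2], "turn": 0, "jaw": -1}, {"delta_pos": [0, 0, 1.5], "turn": 0, "jaw": -1}, {"delta_pos": [0, 0, 0], "turn": 0, "jaw": -1}, {"delta_pos": [0, 0, 0], "turn": 0, "jaw": -1}]}}

```text
time: 14.58
tool_pos: [0.6052, 0.279, 0.1944]
tcp_rot: [-3.138, -0.154, -0.001]
wrist_force: [0.1, -0.9, -2.7]
width: 0.53
grip_force: 41.9
```

{"fn": "drive_tool", "kwargs": {"increments": [{"delta_pos": [-0.7, 0, 1.2], "turn": 0, "jaw": -1}, {"delta_pos": [0, 0, 1.2], "turn": 0, "jaw": -1}, {"delta_pos": [0, 0, 0], "turn": 0, "jaw": -1}, {"delta_pos": [0, 0, 0], "turn": 0, "jaw": -1}]}}

```text
time: 14.92
tool_pos: [0.6045, 0.2789, 0.1923]
tcp_rot: [-3.138, -0.153, -0.0]
wrist_force: [-2.9, -0.7, 4.7]
width: 0.531
grip_force: 42.7
```

{"fn": "drive_tool", "kwargs": {"increments": [{"delta_pos": [0, 0, 0], "turn": 0, "jaw": 0.2}, {"delta_pos": [0, 0, 0], "turn": 0, "jaw": 0.35}, {"delta_pos": [0, 0, 0], "turn": 0, "jaw": 0.35}, {"delta_pos": [0, 0, -10], "turn": 0, "jaw": 0.35}, {"delta_pos": [0, 0, -30], "turn": 0, "jaw": 0.35}, {"delta_pos": [0, 0, -30], "turn": 0, "jaw": 0.5}, {"delta_pos": [0, 0, -30], "turn": 0, "jaw": 0.6}, {"delta_pos": [0, 0, 0], "turn": 0.11, "jaw": 0.6}]}}

```text
time: 15.58
tool_pos: [0.6071, 0.2801, 0.3003]
tcp_rot: [-3.136, 0.02, -0.019]
wrist_force: [1.9, 0.3, 1.3]
width: 0.801
grip_force: 0.0
```

{"fn": "drive_tool", "kwargs": {"increments": [{"delta_pos": [-34.8, -2.7, 0], "turn": 0, "jaw": 0.6}, {"delta_pos": [-34.8, -2.7, 0], "turn": 0, "jaw": 0.6}, {"delta_pos": [-34.8, -2.7, 0], "turn": 0, "jaw": 0.6}, {"delta_pos": [-34.8, -2.7, 0], "turn": 0, "jaw": 0.6}, {"delta_pos": [0, 0, 0], "turn": 0, "jaw": 0.6}, {"delta_pos": [0, 0, 0], "turn": 0, "jaw": 0.6}, {"delta_pos": [0, 0, 0], "turn": 0, "jaw": 0.6}]}}

```text
time: 16.17
tool_pos: [0.4658, 0.2917, 0.2926]
tcp_rot: [-3.141, 0.018, -0.003]
wrist_force: [1.1, -0.1, -0.3]
width: 0.802
grip_force: 0.0
```

Run:
```python
from h import *
w=grab('w7');print(w['s']['tool_pos'],w['s']['tcp_rot'],w['s']['width'])
cv2.imwrite('pics/w7.png',cv2.resize(w['pixels'][...,::-1],(800,600),interpolation=cv2.INTER_CUBIC))
```

```text
[0.46579212 0.29172854 0.29257229] [-3.14056774  0.01817237 -0.00345091] 0.8016823764721583
```

View pics/w7.png

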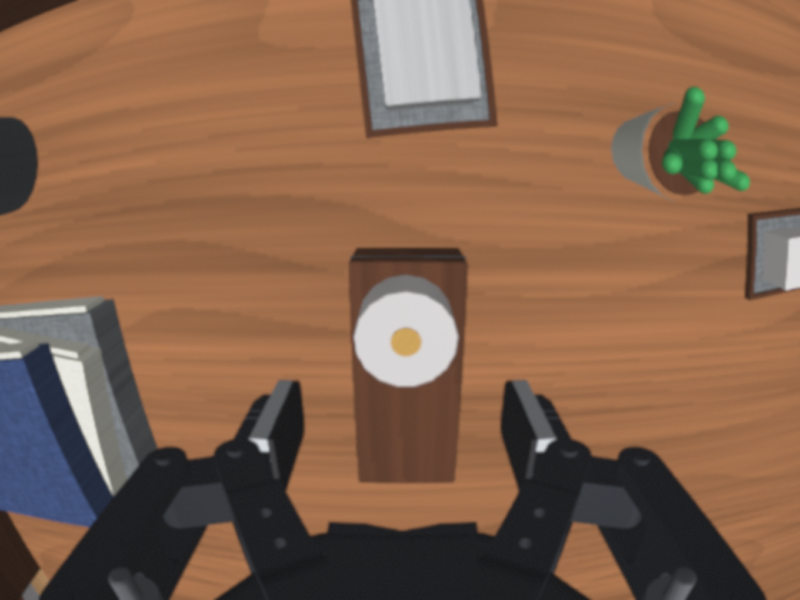

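The disc is centred at (406,339) on the box, the box's top spans (350,262)–(466,262) down to (358–456,482), and the tin sits inside its tray.

Run:
```python
from h import *
w=pickle.load(open('w7.pkl','rb'));P=lambda l:np.float64(l)*.7-.15
print(wray(w,P([[406.3,339.5]]),.068))
q=wray(w,P([[350,262],[466.5,262],[456,482],[358.5,482]]),.038);print(q,q.mean(0))
```

```text
[[464.84034847 291.16200877]]
[[493.98291178 318.62720965]
 [493.38089315 260.70360282]
 [354.32545142 260.78445387]
 [355.21205954 321.4015861 ]] [424.22532897 290.37921311]
```

{"fn": "drive_tool", "kwargs": {"increments": [{"delta_pos": [0.7, 0, 28], "turn": 0, "jaw": 0.6}, {"delta_pos": [0, 0, 24], "turn": 0, "jaw": 0.4}, {"delta_pos": [0, 0, 10], "turn": 0, "jaw": 0.4}, {"delta_pos": [0, 0, 4], "turn": 0, "jaw": 0.4}, {"delta_pos": [0, 0, 0], "turn": 0, "jaw": 0.4}, {"delta_pos": [0, 0, 0], "turn": 0, "jaw": 0.4}, {"delta_pos": [0, 0, 0], "turn": 0, "jaw": 0.4}]}}

```text
time: 16.8
tool_pos: [0.4671, 0.2918, 0.2269]
tcp_rot: [-3.14, 0.02, -0.003]
wrist_force: [0.7, 0.2, -0.1]
width: 0.702
grip_force: 0.0
```

{"fn": "drive_tool", "kwargs": {"increments": [{"delta_pos": [0, 0, 0], "turn": 0, "jaw": -1}, {"delta_pos": [0, 0, 0], "turn": 0, "jaw": -1}, {"delta_pos": [0, 0, 0], "turn": 0, "jaw": -1}, {"delta_pos": [0, 0, 0], "turn": 0, "jaw": -1}, {"delta_pos": [0, 0, 0], "turn": 0, "jaw": -1}, {"delta_pos": [0, 0, 0], "turn": 0, "jaw": -1}]}}

```text
time: 17.3
tool_pos: [0.4669, 0.2918, 0.2274]
tcp_rot: [-3.14, 0.019, -0.005]
wrist_force: [-0.6, -0.9, 6.0]
width: 0.541
grip_force: 41.4
```

{"fn": "drive_tool", "kwargs": {"increments": [{"delta_pos": [0, 0, -6], "turn": 0, "jaw": -1}, {"delta_pos": [0, 0, -24], "turn": 0, "jaw": -1}, {"delta_pos": [0, 0, -36], "turn": 0, "jaw": -1}, {"delta_pos": [0, 0, -36], "turn": 0, "jaw": -1}, {"delta_pos": [9.2, 34.2, -8], "turn": 0, "jaw": -1}, {"delta_pos": [9.2, 34.2, 0], "turn": 0, "jaw": -1}, {"delta_pos": [9.2, 34.2, 0], "turn": 0, "jaw": -1}, {"delta_pos": [9.2, 34.2, 0], "turn": 0, "jaw": -1}]}}

```text
time: 17.97
tool_pos: [0.5009, 0.1531, 0.3362]
tcp_rot: [-3.141, 0.017, -0.001]
wrist_force: [0.5, 0.2, -1.6]
width: 0.539
grip_force: 41.5
```

{"fn": "drive_tool", "kwargs": {"increments": [{"delta_pos": [9.2, 34.2, 0], "turn": 0, "jaw": -1}, {"delta_pos": [9.2, 34.2, 0], "turn": 0, "jaw": -1}, {"delta_pos": [9.2, 34.2, 0], "turn": 0, "jaw": -1}, {"delta_pos": [9.2, 34.2, 0], "turn": 0, "jaw": -1}, {"delta_pos": [9.2, 34.2, 0], "turn": 0, "jaw": -1}, {"delta_pos": [9.2, 34.2, 0], "turn": 0, "jaw": -1}, {"delta_pos": [9.2, 34.2, 0], "turn": 0, "jaw": -1}, {"delta_pos": [9.2, 34.2, 0], "turn": 0, "jaw": -1}]}}

```text
time: 18.63
tool_pos: [0.5711, -0.1219, 0.3355]
tcp_rot: [-3.141, 0.019, 0.001]
wrist_force: [-0.2, 0.4, -1.3]
width: 0.541
grip_force: 41.5
```

{"fn": "drive_tool", "kwargs": {"increments": [{"delta_pos": [9.2, 34.2, 0], "turn": 0, "jaw": -1}, {"delta_pos": [9.2, 34.2, 0], "turn": 0, "jaw": -1}, {"delta_pos": [9.2, 34.2, 0], "turn": 0, "jaw": -1}, {"delta_pos": [9.2, 34.2, 0], "turn": 0, "jaw": -1}, {"delta_pos": [0, 0, 0], "turn": 0, "jaw": -1}, {"delta_pos": [0, 0, 0], "turn": 0, "jaw": -1}, {"delta_pos": [0, 0, 0], "turn": 0, "jaw": -1}]}}

```text
time: 19.22
tool_pos: [0.6061, -0.2573, 0.3349]
tcp_rot: [-3.14, 0.02, 0.002]
wrist_force: [-0.0, 0.5, -1.0]
width: 0.542
grip_force: 41.6
```

Run:
```python
from h import *
w=grab('w8');print(w['s']['tool_pos'],w['s']['tcp_rot'],w['s']['width'])
felt(w,.004,[608,-258])
cv2.imwrite('pics/w8.png',cv2.resize(w['pixels'][...,::-1],(800,600),interpolation=cv2.INTER_CUBIC))
```

```text
[ 0.60607431 -0.25725113  0.33490056] [-3.14012531e+00  2.03490305e-02  2.24998633e-03] 0.5421356720282541
px [289. 254.] c [ 503.5 -252.2] size [269.2 111.9] ang 8.1
px [217. 287.] c [ 481.9 -179.6] size [ 24.7 102.9] ang 80.7
px [346. 286.] c [ 493.1 -327.2] size [76.1 21. ] ang 10.9
```

View pics/w8.png

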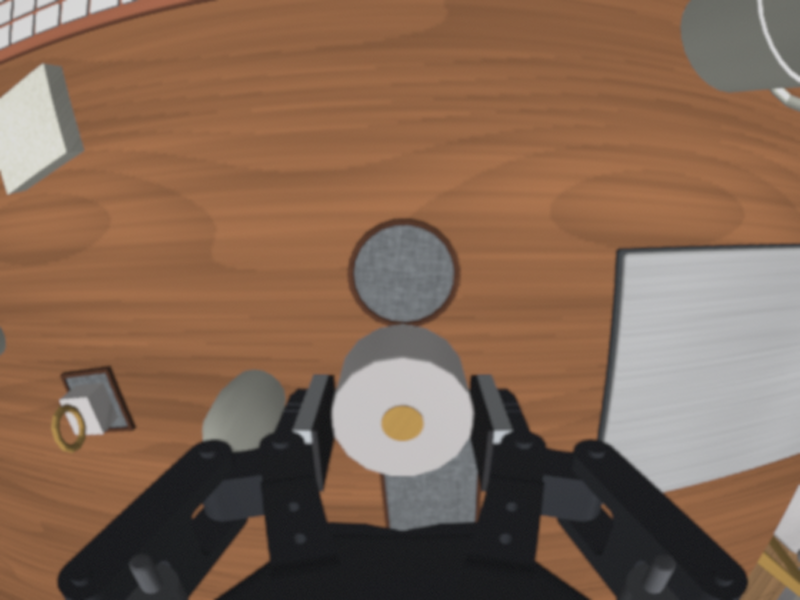

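The dish's felt spans (354–455, 223–323) and the held disc's top spans (333–473, 357–475).

Run:
```python
from h import *
w=pickle.load(open('w8.pkl','rb'));P=lambda l:np.float64(l)*.7-.15
for l,z in(([[354,273],[455.5,273],[404.5,223],[404.5,323]],.004),([[333,414],[473,414],[403,357],[403,475]],.1755)):
    q=wray(w,P(l),z);print(q[:,1][:2].mean(),q[2:,0].mean(),np.ptp(q,0))
```

```text
-257.53497731808744 605.7719742202642 [69.51992838 68.03651125]
-256.1856529446568 603.2513741347341 [46.56058401 45.74322585]
```

{"fn": "drive_tool", "kwargs": {"increments": [{"delta_pos": [2.4, 1.1, 30], "turn": 0, "jaw": -1}, {"delta_pos": [0, 0, 36], "turn": 0, "jaw": -1}, {"delta_pos": [0, 0, 36], "turn": 0, "jaw": -1}, {"delta_pos": [0, 0, 20], "turn": 0, "jaw": -1}, {"delta_pos": [0, 0, 10], "turn": 0, "jaw": -1}, {"delta_pos": [0, 0, 5], "turn": 0, "jaw": -1}, {"delta_pos": [0, 0, 0], "turn": 0, "jaw": -1}, {"delta_pos": [0, 0, 0], "turn": 0, "jaw": -1}]}}

```text
time: 19.93
tool_pos: [0.6098, -0.2585, 0.2002]
tcp_rot: [3.141, -0.018, 0.004]
wrist_force: [-0.1, 0.1, -0.6]
width: 0.544
grip_force: 41.6
```

{"fn": "drive_tool", "kwargs": {"increments": [{"delta_pos": [0, 0, 1.5], "turn": 0, "jaw": -1}, {"delta_pos": [0, 0, 1], "turn": 0, "jaw": -1}, {"delta_pos": [0, 0, 0], "turn": 0, "jaw": -1}, {"delta_pos": [0, 0, 0], "turn": 0, "jaw": -1}]}}

```text
time: 20.27
tool_pos: [0.6092, -0.2589, 0.1969]
tcp_rot: [3.141, -0.019, 0.002]
wrist_force: [-0.5, 0.2, -2.0]
width: 0.541
grip_force: 41.6
```

{"fn": "drive_tool", "kwargs": {"increments": [{"delta_pos": [-0.6, -0.5, 1.5], "turn": 0, "jaw": -1}, {"delta_pos": [0, 0, 1.2], "turn": 0, "jaw": -1}, {"delta_pos": [0, 0, 1], "turn": 0, "jaw": -1}, {"delta_pos": [0, 0, 0], "turn": 0, "jaw": -1}, {"delta_pos": [0, 0, 0], "turn": 0, "jaw": -1}]}}

```text
time: 20.68
tool_pos: [0.6083, -0.2583, 0.1934]
tcp_rot: [-3.141, 0.019, 0.0]
wrist_force: [-2.7, 1.2, 6.0]
width: 0.54
grip_force: 42.3
```

{"fn": "drive_tool", "kwargs": {"increments": [{"delta_pos": [0, 0, 0], "turn": 0, "jaw": 0.2}, {"delta_pos": [0, 0, 0], "turn": 0, "jaw": 0.35}, {"delta_pos": [0, 0, 0], "turn": 0, "jaw": 0.35}, {"delta_pos": [0, 0, -10], "turn": 0, "jaw": 0.35}, {"delta_pos": [0, 0, -30], "turn": 0, "jaw": 0.35}, {"delta_pos": [0, 0, -30], "turn": 0, "jaw": 0.5}, {"delta_pos": [0, 0, -30], "turn": 0, "jaw": 1}, {"delta_pos": [0, 0, -30], "turn": 0, "jaw": 1}]}}

```text
time: 21.35
tool_pos: [0.6082, -0.2581, 0.3241]
tcp_rot: [-3.142, 0.019, -0.0]
wrist_force: [0.8, 0.5, 0.1]
width: 0.991
grip_force: 0.0
```

{"fn": "drive_tool", "kwargs": {"increments": [{"delta_pos": [-11.8, -34.2, 0], "turn": 0, "jaw": 1}, {"delta_pos": [-11.8, -34.2, 0], "turn": 0, "jaw": 1}, {"delta_pos": [-11.8, -34.2, 0], "turn": 0, "jaw": 1}, {"delta_pos": [-11.8, -34.2, 0], "turn": 0, "jaw": 1}, {"delta_pos": [-11.8, -34.2, 0], "turn": 0, "jaw": 1}, {"delta_pos": [-11.8, -34.2, 0], "turn": 0, "jaw": 1}, {"delta_pos": [-11.8, -34.2, 0], "turn": 0, "jaw": 1}, {"delta_pos": [-11.8, -34.2, 0], "turn": 0, "jaw": 1}]}}

```text
time: 22.02
tool_pos: [0.5165, 0.018, 0.3232]
tcp_rot: [-3.141, 0.02, -0.002]
wrist_force: [0.2, 0.1, 0.3]
width: 1.003
grip_force: 0.0
```

{"fn": "drive_tool", "kwargs": {"increments": [{"delta_pos": [-11.8, -34.2, 0], "turn": 0, "jaw": 1}, {"delta_pos": [-11.8, -34.2, 0], "turn": 0, "jaw": 1}, {"delta_pos": [-11.8, -34.2, 0], "turn": 0, "jaw": 1}, {"delta_pos": [-11.8, -34.2, 0], "turn": 0, "jaw": 1}, {"delta_pos": [-11.8, -34.2, 0], "turn": 0, "jaw": 1}, {"delta_pos": [-11.8, -34.2, 0], "turn": 0, "jaw": 1}, {"delta_pos": [-11.8, -34.2, 0], "turn": 0, "jaw": 1}, {"delta_pos": [-11.8, -34.2, 0], "turn": 0, "jaw": 1}]}}

```text
time: 22.68
tool_pos: [0.4253, 0.2929, 0.3233]
tcp_rot: [-3.141, 0.019, -0.002]
wrist_force: [0.8, -0.0, -0.4]
width: 1.002
grip_force: 0.0
```

{"fn": "drive_tool", "kwargs": {"increments": [{"delta_pos": [0, 0, 20], "turn": 0, "jaw": 1}, {"delta_pos": [0, 0, 30], "turn": 0, "jaw": 1}, {"delta_pos": [0, 0, 0], "turn": 0, "jaw": 1}, {"delta_pos": [0, 0, 0], "turn": 0, "jaw": 1}, {"delta_pos": [0, 0, 0], "turn": 0, "jaw": 1}]}}

```text
time: 23.1
tool_pos: [0.4266, 0.2912, 0.2734]
tcp_rot: [-3.141, 0.02, -0.001]
wrist_force: [0.5, -0.1, -0.2]
width: 1.002
grip_force: 0.0
```

Run:
```python
from h import *
from workcell import bot
w=grab('w9');print(w['s']['tool_pos'],w['s']['tcp_rot'],w['s']['width'])
a=cv2.resize(w['pixels'],(560,420));t=bot.read_camera('top')['pixels']
o=np.zeros((600,800,3),np.uint8);o[:420,:560]=a
o[420:600,:240]=cv2.resize(t[165:210,160:220],(240,180),interpolation=2)   # tin
o[420:600,250:490]=cv2.resize(t[205:250,255:315],(240,180),interpolation=2) # sculpture
o[420:600,500:740]=cv2.resize(t[165:210,355:415],(240,180),interpolation=2) # disc
cv2.imwrite('pics/w9.png',o[...,::-1])
```

```text
[0.4265998  0.29120472 0.27337853] [-3.14118772e+00  2.00222747e-02 -8.25888960e-04] 1.0022784482300224
```

View pics/w9.png

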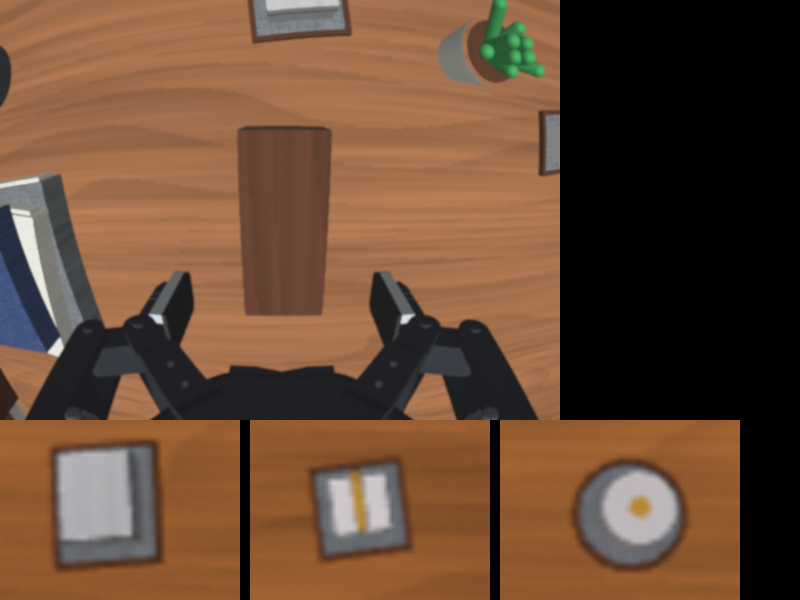

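The box is alone, its top at (238,129), (331,129), (323,314) and (246,315), between open fingers. The three placed pieces stand in their trays, and I'll check their parallax numerically.

Run:
```python
from h import *
w=pickle.load(open('w9.pkl','rb'));c=pickle.load(open('top.pkl','rb'))
q=wray(w,[[238,129],[331,129],[323,314],[246,315]],.038);print(q,q.mean(0))
P=lambda l,o,z:ray(c,(np.float64(l)+.5)/4-.5+o,z)*1000
print('tin top',P([[56,452],[130,450],[134,537],[59,541]],[160,165-105],.038).mean(0),'felt',P([[57,449],[154,446],[157,556],[62,563]],[160,60],.004).mean(0))
print('sc block',P([[329,478],[386,475],[391,530],[334,536]],[255-62.5,205-105],.032).mean(0),'felt',P([[316,471],[398,465],[405,545],[323,555]],[255-62.5,100],.004).mean(0))
print('disc',P([[640,507]],[355-125,60],.034),'felt',P([[630,514]],[230,60],.004))
```

```text
[[494.28788908 318.69385357]
 [493.65608944 260.34744355]
 [355.16240103 260.95817435]
 [355.08247796 320.66425361]] [424.54721438 290.16593127]
tin top [602.25083069 277.7003518 ] felt [603.66763173 277.59600249]
sc block [497.34188662  16.99675866] felt [497.78178717  17.56759639]
disc [[ 606.13176949 -258.73169579]] felt [[ 607.50296907 -258.1621336 ]]
```

{"fn": "drive_tool", "kwargs": {"increments": [{"delta_pos": [0, 0.3, 30], "turn": 0, "jaw": 1}, {"delta_pos": [0, 0, 30], "turn": 0, "jaw": 1}, {"delta_pos": [0, 0, 16], "turn": 0, "jaw": 0.8}, {"delta_pos": [0, 0, 8], "turn": 0, "jaw": 0.7}, {"delta_pos": [0, 0, 2], "turn": 0, "jaw": 0.7}, {"delta_pos": [0, 0, 0], "turn": 0, "jaw": 0.7}, {"delta_pos": [0, 0, 0], "turn": 0, "jaw": 0.7}, {"delta_pos": [0, 0, 0], "turn": 0, "jaw": 0.7}]}}

```text
time: 23.87
tool_pos: [0.4273, 0.2915, 0.1881]
tcp_rot: [-3.14, 0.019, -0.004]
wrist_force: [0.2, -0.8, 0.3]
width: 0.851
grip_force: 0.0
```

{"fn": "drive_tool", "kwargs": {"increments": [{"delta_pos": [0, 0, 0], "turn": 0, "jaw": -1}, {"delta_pos": [0, 0, 0], "turn": 0, "jaw": -1}, {"delta_pos": [0, 0, 0], "turn": 0, "jaw": -1}, {"delta_pos": [0, 0, 0], "turn": 0, "jaw": -1}, {"delta_pos": [0, 0, 0], "turn": 0, "jaw": -1}, {"delta_pos": [0, 0, 0], "turn": 0, "jaw": -1}], "grip_force": 60}}

```text
time: 24.37
tool_pos: [0.4271, 0.2914, 0.1881]
tcp_rot: [-3.14, 0.019, -0.004]
wrist_force: [-0.9, -1.6, 7.0]
width: 0.689
grip_force: 67.2
```

{"fn": "drive_tool", "kwargs": {"increments": [{"delta_pos": [0, 0, -6], "turn": 0, "jaw": -1}, {"delta_pos": [0, 0, -24], "turn": 0, "jaw": -1}, {"delta_pos": [0, 0, -36], "turn": 0, "jaw": -1}, {"delta_pos": [0, 0, -36], "turn": 0, "jaw": -1}, {"delta_pos": [0, 0, -36], "turn": 0, "jaw": -1}, {"delta_pos": [0, 0, -4], "turn": -0.056, "jaw": -1}, {"delta_pos": [-2.7, 35.6, 0], "turn": 0, "jaw": -1}, {"delta_pos": [-2.7, 35.6, 0], "turn": 0, "jaw": -1}]}}

```text
time: 25.03
tool_pos: [0.424, 0.2201, 0.33]
tcp_rot: [-3.139, -0.075, -0.004]
wrist_force: [0.3, -0.9, -4.4]
width: 0.69
grip_force: 66.4
```

{"fn": "drive_tool", "kwargs": {"increments": [{"delta_pos": [-2.7, 35.6, 0], "turn": 0, "jaw": -1}, {"delta_pos": [-2.7, 35.6, 0], "turn": 0, "jaw": -1}, {"delta_pos": [-2.7, 35.6, 0], "turn": 0, "jaw": -1}, {"delta_pos": [-2.7, 35.6, 0], "turn": 0, "jaw": -1}, {"delta_pos": [-2.7, 35.6, 0], "turn": 0, "jaw": -1}, {"delta_pos": [-2.7, 35.6, 0], "turn": 0, "jaw": -1}, {"delta_pos": [-2.7, 35.6, 0], "turn": 0, "jaw": -1}]}}

```text
time: 25.62
tool_pos: [0.4149, -0.0316, 0.3282]
tcp_rot: [-3.141, -0.069, 0.0]
wrist_force: [0.3, 0.1, -3.6]
width: 0.688
grip_force: 66.3
```

{"fn": "drive_tool", "kwargs": {"increments": [{"delta_pos": [-2.7, 35.6, 0], "turn": 0, "jaw": -1}, {"delta_pos": [-2.7, 35.6, 0], "turn": 0, "jaw": -1}, {"delta_pos": [-2.7, 35.6, 0], "turn": 0, "jaw": -1}, {"delta_pos": [-2.7, 35.6, 0], "turn": 0, "jaw": -1}, {"delta_pos": [-2.7, 35.6, 0], "turn": 0, "jaw": -1}, {"delta_pos": [-2.7, 35.6, 0], "turn": 0, "jaw": -1}, {"delta_pos": [-2.7, 35.6, 0], "turn": 0, "jaw": -1}]}}

```text
time: 26.2
tool_pos: [0.4071, -0.2814, 0.3281]
tcp_rot: [-3.14, -0.068, 0.001]
wrist_force: [0.4, 0.7, -2.9]
width: 0.687
grip_force: 66.3
```

{"fn": "drive_tool", "kwargs": {"increments": [{"delta_pos": [0, 0, 0], "turn": 0, "jaw": -1}, {"delta_pos": [0, 0, 0], "turn": 0, "jaw": -1}, {"delta_pos": [0, 0, 0], "turn": 0, "jaw": -1}]}}

```text
time: 26.45
tool_pos: [0.4075, -0.2796, 0.3277]
tcp_rot: [-3.139, -0.067, 0.002]
wrist_force: [-0.1, 1.0, -3.1]
width: 0.689
grip_force: 66.8
```

Run:
```python
from h import *
w=grab('w10');print(w['s']['tool_pos'],w['s']['tcp_rot'],w['s']['width'])
cv2.imwrite('pics/w10.png',cv2.resize(w['pixels'][...,::-1],(800,600),interpolation=cv2.INTER_CUBIC))
```

```text
[ 0.40746323 -0.27962276  0.32774569] [-3.13923576e+00 -6.71364313e-02  1.85763086e-03] 0.6892376387469685
```

View pics/w10.png

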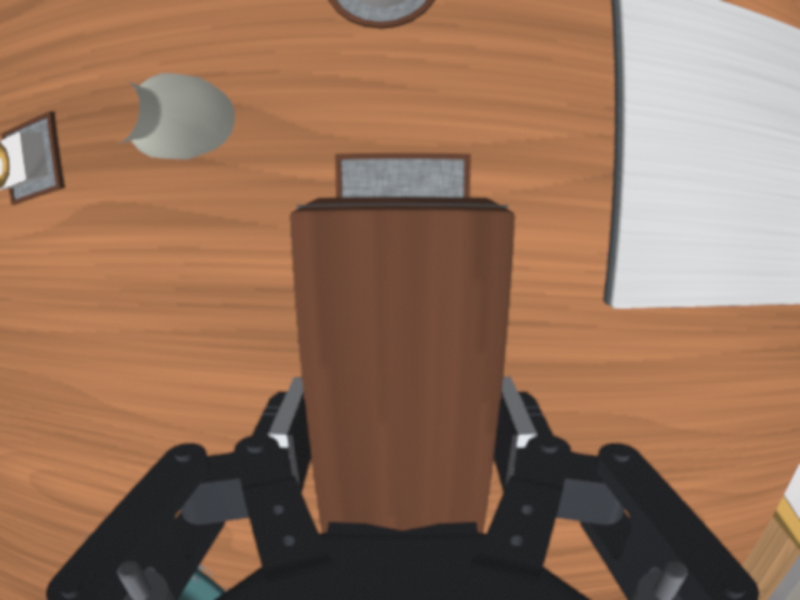

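The tray's felt has far corners at (341,158) and (466,158), and the held box's far top corners are at (291,212) and (513,212).

Run:
```python
from h import *
w=pickle.load(open('w10.pkl','rb'));P=lambda l:np.float64(l)*.7-.15
for l,z,h in(([[341,158.5],[466,158.5]],.004,78),([[291,212],[513,212]],.1776,70)):
    q=wray(w,P(l),z);d=q[0]-q[1];n=np.hypot(*d);u=np.array([d[1],-d[0]])/n
    print(q,n,np.degrees(np.arctan2(u[1],u[0])),q.mean(0)-h*u)
```

```text
[[ 482.92691713 -236.61981363]
 [ 486.3289324  -314.48027363]] 77.93474795796529 2.5018759792897516 [ 406.70227492 -278.95490729]
[[ 472.30220045 -246.32370378]
 [ 474.80695089 -304.32903104]] 58.059381369859594 2.472575137790794 [ 403.61974667 -278.34625028]
```

{"fn": "drive_tool", "kwargs": {"increments": [{"delta_pos": [2, 0.3, 30], "turn": 0, "jaw": -1}, {"delta_pos": [0, 0, 36], "turn": 0, "jaw": -1}, {"delta_pos": [0, 0, 32], "turn": 0, "jaw": -1}, {"delta_pos": [0, 0, 20], "turn": 0, "jaw": -1}, {"delta_pos": [0, 0, 9], "turn": 0, "jaw": -1}, {"delta_pos": [0, 0, 4], "turn": 0, "jaw": -1}, {"delta_pos": [0, 0, 0], "turn": 0, "jaw": -1}, {"delta_pos": [0, 0, 0], "turn": 0, "jaw": -1}]}}

```text
time: 27.17
tool_pos: [0.4109, -0.2803, 0.1987]
tcp_rot: [3.139, 0.07, 0.003]
wrist_force: [-0.2, 0.2, -3.2]
width: 0.69
grip_force: 66.6
```

{"fn": "drive_tool", "kwargs": {"increments": [{"delta_pos": [0, 0, 1], "turn": 0, "jaw": -1}, {"delta_pos": [0, 0, 0], "turn": 0, "jaw": -1}, {"delta_pos": [0, 0, 0], "turn": 0, "jaw": -1}]}}

```text
time: 27.42
tool_pos: [0.4105, -0.2806, 0.1976]
tcp_rot: [3.139, 0.069, 0.003]
wrist_force: [-0.5, 0.5, -2.5]
width: 0.686
grip_force: 66.6
```

{"fn": "drive_tool", "kwargs": {"increments": [{"delta_pos": [-0.9, -0.4, 2], "turn": 0, "jaw": -1}, {"delta_pos": [0, 0, 1.5], "turn": 0, "jaw": -1}, {"delta_pos": [0, 0, 1.2], "turn": 0, "jaw": -1}, {"delta_pos": [0, 0, 0.8], "turn": 0, "jaw": -1}, {"delta_pos": [0, 0, 0], "turn": 0, "jaw": -1}, {"delta_pos": [0, 0, 0], "turn": 0, "jaw": -1}]}}

```text
time: 27.92
tool_pos: [0.4091, -0.28, 0.1921]
tcp_rot: [-3.14, -0.068, 0.001]
wrist_force: [-3.6, 2.3, 10.1]
width: 0.687
grip_force: 68.3
```

In contact. I release and rise.

{"fn": "drive_tool", "kwargs": {"increments": [{"delta_pos": [0, 0, 0], "turn": 0, "jaw": 0.6}, {"delta_pos": [0, 0, 0], "turn": 0, "jaw": 0.7}, {"delta_pos": [0, 0, 0], "turn": 0, "jaw": 0.7}, {"delta_pos": [0, 0, -10], "turn": 0, "jaw": 0.7}, {"delta_pos": [0, 0, -30], "turn": 0, "jaw": 0.7}, {"delta_pos": [0, 0, -36], "turn": 0, "jaw": 0.7}, {"delta_pos": [0, 0, -36], "turn": 0, "jaw": 0.7}, {"delta_pos": [0, 0, -36], "turn": 0, "jaw": 0.7}]}}

```text
time: 28.58
tool_pos: [0.4088, -0.2796, 0.3408]
tcp_rot: [-3.141, -0.069, 0.0]
wrist_force: [0.5, -0.8, -0.3]
width: 0.852
grip_force: 0.0
```

{"fn": "drive_tool", "kwargs": {"increments": [{"delta_pos": [-10, 36, -10], "turn": 0, "jaw": 0.7}, {"delta_pos": [-10, 36, 0], "turn": 0, "jaw": 0.7}, {"delta_pos": [-10, 36, 0], "turn": 0, "jaw": 0.7}, {"delta_pos": [-10, 36, 0], "turn": 0, "jaw": 0.7}, {"delta_pos": [0, 36, 0], "turn": 0, "jaw": 0.7}, {"delta_pos": [0, 36, 0], "turn": 0, "jaw": 0.7}, {"delta_pos": [0, 0, 0], "turn": 0, "jaw": 0.7}, {"delta_pos": [0, 0, 0], "turn": 0, "jaw": 0.7}]}}

```text
time: 29.25
tool_pos: [0.3782, -0.4991, 0.3489]
tcp_rot: [-3.141, -0.065, -0.0]
wrist_force: [0.4, 0.6, -0.1]
width: 0.851
grip_force: 0.0
```

Run:
```python
from h import *
from workcell import bot
s=bot.read_state();print(s['tool_pos'],s['wrist_force'])
t=bot.read_camera('top')['pixels'];c=bot.read_camera('scene')['pixels']
o=np.zeros((600,800,3),np.uint8)
o[:390,:300]=cv2.resize(t[230:295,372:422],(300,390),interpolation=2)
o[:375,300:800]=cv2.resize(c,(500,375),interpolation=2)
o[400:600,:400]=cv2.resize(t[160:310,130:430],(400,200),interpolation=2)
cv2.imwrite('pics/end.png',o[...,::-1])
```

```text
[ 0.37819151 -0.49906646  0.34890534] [ 0.43217257  0.60373999 -0.07700238]
```

View pics/end.png

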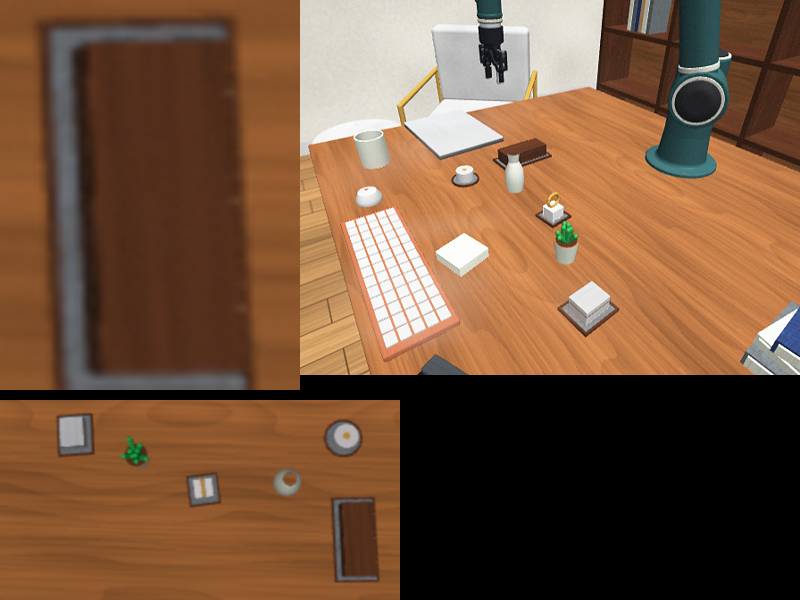

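The box lies inside its tray, with its top corners at (86,40), (234,37), (247,372) and (97,375) in the 6x crop. I check the centring.

Run:
```python
from h import *
c=pickle.load(open('top.pkl','rb'))
P=lambda l,z:ray(c,(np.float64(l)+.5)/6-.5+[372,230],z)*1000
q=P([[86,40],[234,37],[247,372],[97,375]],.042);print(q,q.mean(0))
```

```text
[[ 475.55571462 -246.99118833]
 [ 478.272415   -309.09399748]
 [ 338.99172233 -312.7222681 ]
 [ 336.15259358 -250.8441965 ]] [ 407.24311138 -279.9129126 ]
```

The box's centre is within about 1 mm of the tray's (407.5, −279.5), so I hand in.

```bash
python3 -c "
from workcell import bot
print(bot.finish_job())"
```

```text
the job is handed in; nothing more can be done
None
```

The job is handed in: all four pieces stand upright in their own places, each within about 1.5 mm of centre by the top camera, and the vase and plant were not touched; the sculpture was set back on the tin once for a higher grip, and the run took about 30 s.

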